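# Seat the specimen cassette's cover and hold the cassette in the stage corner

## Robot

A 6-joint arm with a two-finger parallel gripper is mounted at the origin on the work surface. World frame = base frame: x ahead of the robot, y to its left, z up, the work surface at z = 0. Lengths are in mm, angles in rad, forces in N, time in s.
With the tool pointing down it reaches from about 350 to 975 mm from the base axis. Payload 7.1 kg.
Tool frame: the origin (TCP) lies between the finger pads; the fingertips stand 19 mm ahead of it and the grasp point (between the pads) is the TCP; z points along the fingers, y is the line along which they close (so a half turn about z gives the same grasp; the last joint's range is limited). The gripper opens to 88 mm and grips with 3 to 60 N. Pads are 20 mm wide; open, the fingers measure 115 mm over their backs; the gripper's body (75 mm by 178 mm) begins 61 mm behind the grasp point.
Start: joints at [-1.268, 0.423, 1.63, -0, 1.089, -0.019], TCP at [197.689, -592.894, 205.375] pointing down, gripper open.
Joint ranges: [-3, 3], [-0.9, 2.11], [0.09, 2.58], [-1.31, 4.45], [0.11, 2.69], [-2.54, 2.54]. Speed limits (rad/s): [2.39, 2.39, 3.01, 3.14, 3.14, 3.14].

## Interface

Orientations are given as a rotation vector (axis times angle).
In Python, from workcell import ctrl gives the robot as it stands.
- The arm moves only by the tool arm_command, never from a script. Its argument "series" is a list of rows, each an object with "linear": the shift along the tool's x, y, z in m, a list of three; "turn": the turn about the tool's z in rad. A call has 1 to 10 rows; each row shifts and turns the commanded pose from where the row before left it, along the tool's axes as they then stand; what a row does not reach is not made up. A row lasts 1/10 s, in which the tool goes at most 50 mm and 8.59 degrees, less where a joint would pass 70% of its speed; a pose out of reach is approached as far as the arm can. A call with a gripper value outside its range is refused whole. "jaw" is the opening, from -1 (shut) to 1 (fully open), set as the call begins (left out, the last holds). The fingers move at their own pace and stop on an object; the grip force is fixed at half the most. Time passes only in rows, so rows that do not move let the fingers close. It gives the time, the measured TCP pose, the force, the opening and the grip force at its end, in the units of the state.
- ctrl.get_obs(): the state, without advancing time (a new reading comes with each control period).
- ctrl.get_image(name): name is "scene" or "side" or "wrist"; returns a dict with "frame" (400x640x3 uint8, blue, green, red), "fx", "fy", "cx", "cy" (pixels), "rvec" (rotation vector, rad) and "tvec" (3), from world to camera coordinates, as OpenCV has them. Camera axes: x right, y down, z forward; pixel columns grow to the right and rows downward; lengths in mm; the calibration is good to about 2 mm. A picture is of the moment at which its call begins. There is no depth.
- ctrl.close_job(): hands the job in; it is judged then, once.
The state is a dict: "t": time; "qpos": joint angles; "qvel": joint speeds; "joint_torque": joint torques, N m; "ee_pos": TCP position; "orientation": TCP orientation; "ft_force": force on the tool from outside, world axes, zero at the start; "moment": the same for the moment, N m; "width": finger opening in mm; "grasp_force": force on a finger pad.
Only numpy, scipy, OpenCV 4.12 (cv2) and the standard library are available. Lean on these libraries where they do the work, as an engineer would, in place of code of your own. Each camera call takes 0.05 s, during which the arm holds its last target. There are 200 camera calls.

## Task

The cover plate of the aluminium specimen cassette rides up at one end: first press it down until it lies level in its recess, flush with the rim. Then bring the cassette, standing flat on the stage, squarely into the corner of the two steel rails, its long side to the far rail and its end to the side rail, and finish still holding it firmly pressed against both rails at once (do not let go). Leave everything else on the bench where it stands.

Things in the scene. Friction and masses are not known exactly. Their poses are not given: they have to be found in the camera images.
- stage: dark steel base plate fixed to the bench, 240 x 240 x 15 mm, carrying two rails that form a corner. Origin: centre of its underside, on the bench; z up, x roughly away from the robot, y roughly to the robot's left (turned up to 0.4 rad). Its top is 15 mm above the bench. Stage and rails are smooth ground steel (friction about 0.3)
- far_rail: fixed steel rail on the stage's far (+x) side: 15 x 150 x 12 mm high, along stage y from -75 to +75 mm; its flat inner face is at stage x = +85 mm, looking to stage -x; its top is 27 mm above the bench. This entry's frame is the stage's own frame
- side_rail: fixed steel rail on the stage's left (+y) side: 130 x 15 x 12 mm high, along stage x from -55 to +75 mm; its flat inner face is at stage y = +90 mm, looking to stage -y; its top is 27 mm above the bench. This entry's frame is the stage's own frame
- corner (a point): point where the planes of the rails' inner faces and the stage's top meet (stage x = +85, y = +90, z = +15 mm); axes as the stage's. With the cassette home its centre is at stage x = +55, y = +42 mm, its +x side to the far rail, its +y end to the side rail
- cassette: loose aluminium block 60 (x) x 96 (y) x 46 mm high, 0.4 to 0.65 kg, standing on the stage short of both rails, turned up to 0.35 rad from the stage's axes. Origin: centre of its underside; z up. Its top has a recess 50 x 86 mm, 8 mm deep, inside a rim 5 mm wide, in which the cover lies
- studs (a point): midpoint between two brass studs in the recess, hidden under the cover's raised end: 8 mm across, at cassette x = -14 and +14, y = -36 mm, 38 mm above the cassette's underside (the recess floor). They stand 6 mm up from the floor at the start; each goes down stiffly (about 3 N) and stays down
- cover: loose flat steel plate 47 (x) x 83 (y) x 8 mm, 0.1 kg, in the recess with 1.5 mm play all round. Origin: centre of its underside; axes as the cassette's. At the start its -y end rides on the studs, its top there about 6 mm proud of the rim (tilted 0.08 rad). Pressed flat, its top is flush with the rim, 61 mm above the bench
- press (a point): point on the cover's top, 24 mm from its middle towards the raised (-y) end: 6 to 15 N straight down here sends the studs down and the cover flat
- weight: small brass cylinder weight, 20 mm across, 22 mm high, standing on the stage's near left corner; origin at the centre of its underside; bystander, not part of the job
- beaker: glass beaker, 68 mm across, 85 mm high, left of the stage; origin at its underside; bystander, not part of the job
- amber_bottle: amber glass bottle, 60 mm across, 120 mm high, right of the stage; origin at its underside; bystander, not part of the job
- jar: squat white plastic jar, 66 mm across, 60 mm high, beyond the stage; origin at its underside; bystander, not part of the job
- dish: closed glass dish, 90 mm across, 18 mm high, beyond the stage; origin at its underside; bystander, not part of the job
- spatula: metal spatula, about 170 mm long, lying left of the beaker; origin at its underside; bystander, not part of the job
- mortar: white ceramic mortar bowl, 90 mm across, 50 mm high, right of the bottle; origin at its underside; bystander, not part of the job
Mind the look-alikes: they are no part of the job. There is more than one size of the cover; the one meant has the size given above. Leave any purple look-alike of the cassette alone.

How it is judged (in metres and radians):
On the way, in this order (a step that is already met when the one before it is completed fails the run):
1. the cover lies level in the recess, flush with the rim, before the cassette is home in the corner (angle between the z axis of cover and the z axis of cassette, either way round below 0.022 rad and z of cover in the frame of cassette between 0.036 and 0.0395 m), for 0.2 s.
2. the cassette bears squarely on both rails (contact force between cassette and far_rail above 1.5 N and contact force between cassette and side_rail above 1.5 N and angle between the y axis of cassette and the y axis of stage, either way round below 0.035 rad and x of cassette in the frame of stage between 0.052 and 0.058 m and y of cassette in the frame of stage between 0.039 and 0.045 m and z of cassette in the frame of stage below 0.018 m and angle between cassette's own z axis and vertical below 0.03 rad), for 0.2 s.
At the end, for the whole second after the job is handed in: The robot holds the cassette (over 1 N), pressing it on each rail with over 1.5 N: centre within 3 mm of its corner home, square within 0.035 rad, flat on the stage (3 mm, 0.03 rad), at rest, the cover level in its recess (0.022 rad, 1.5 mm) (all of step 1 and all of step 2 and contact force between any of the arm, the fingers and cassette above 1 N and linear speed of cassette below 0.01 m/s); the arm keeps its last pose, push and grip.
It fails at once if a bystander is moved by more than 30 mm (distance of any of weight, beaker, amber_bottle, jar, dish, spatula, mortar from where it was at the start of the episode above 0.03 m).
It fails at once if the cassette is tipped (angle between cassette's own z axis and vertical above 0.5 rad).
It also fails if it takes over 48 s, if anything falls off the work surface, if the arm or the gripper's body presses on something with over 40 N, if the wrist force passes 120 N, or if a joint passes its speed limit or range.

## Working session

There is one attempt and no reset: what is moved stays moved. The work goes in short steps, Python scripts to look and compute and a tool call to move; the robot and the scene stay as the last step left them, time stands still between calls to the robot, and variables do not carry over. Pictures are saved under pics/ and viewed, at most 10 in all, crops included, and the job is handed in when it is done.

Besides the shell and the picture viewer there is one more tool, called after "Request:" by a JSON object that holds its "api" and its "payload". arm_command: Moves the arm, as the interface text tells. Its arguments: {"type":"object","properties":{"series":{"type":"array"},"jaw":{"type":"number"}},"required":["series"]}

```bash
mkdir -p pics; python3 - <<'E'
from workcell import ctrl
import cv2,numpy as np,pickle
d={}
for n in("scene","side"):
    im=ctrl.get_image(n);d[n]=im;cv2.imwrite(f"pics/{n}0.png",im["frame"])
    R=cv2.Rodrigues(np.array(im["rvec"]))[0];print(n,im["fx"],im["cx"],im["cy"],-R.T@np.array(im["tvec"]),R[2])
pickle.dump(d,open("d0.pkl","wb"))
print(ctrl.get_obs())
E
```

```text
scene 391.5048900289441 322.78171067702243 201.10615438562218 [1284.35110162  -49.25210162 1016.98542031] [-0.62591829  0.09040015 -0.7746316 ]
side 500.5616651294033 314.9379514248837 208.16244912101416 [136.2115675  688.22267476 939.08067172] [ 0.34266668 -0.54450642 -0.76556666]
{'t': 0.1, 'qpos': array([-1.26798072e+00,  4.23807364e-01,  1.63062046e+00, -2.82184425e-05,
        1.08860173e+00, -1.90110417e-02]), 'qvel': array([-1.00459507e-03, -1.05217605e-03, -6.34149499e-04,  2.92935295e-04,
       -4.18940550e-04,  7.48908665e-05]), 'joint_torque': array([ 1.95108032e-04, -5.45609057e+01, -2.74325395e+01,  6.44625351e-02,
        1.88079744e-02, -1.75389005e-05]), 'ee_pos': array([ 197.53646211, -592.39299604,  204.64993434]), 'orientation': array([-3.09960365e+00, -5.03138304e-01,  3.57910274e-04]), 'ft_force': array([-0.25453895, -0.26117722,  0.22407083]), 'moment': array([-0.00997324,  0.02629819,  0.02847661]), 'grasp_force': 0.0, 'width': 87.6738376436922}
```

View pics/scene0.png

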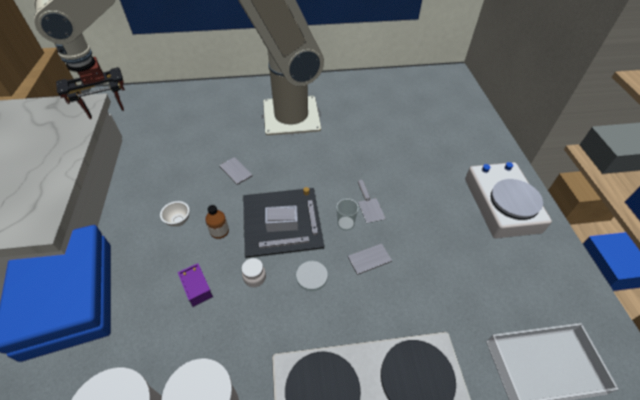

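View pics/side0.png

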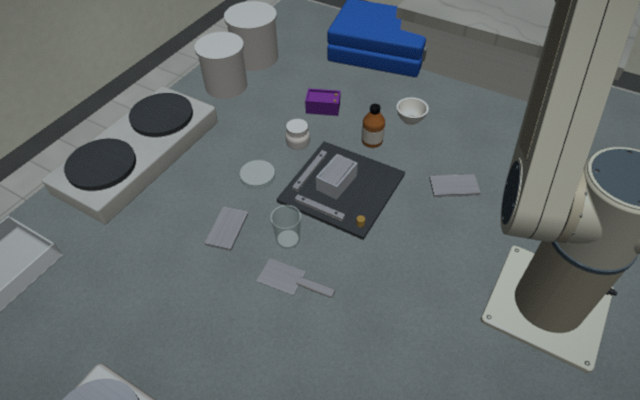

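The scene view shows the stage at (283,222), with the grey cassette on it at (282,217), the far rail at (285,242) and the side rail at (312,215). The purple look-alike is at (195,283). Loose plates lie on the bench at (236,170), (370,258) and (370,210). The cover meant is the one inside the grey cassette. I'll enlarge to confirm.

```bash
cat >h.py <<'E'
import cv2,numpy as np
from scipy.spatial.transform import Rotation as Ro
def cam(im):
    R=cv2.Rodrigues(np.array(im["rvec"],float))[0];t=np.array(im["tvec"],float).ravel()
    K=np.array([[im["fx"],0,im["cx"]],[0,im["fy"],im["cy"]],[0,0,1]]);return K,R,t
def onz(im,uv,z):
    K,R,t=cam(im);c=-R.T@t;r=R.T@np.linalg.solve(K,np.r_[uv,1.]);return c+r*(z-c[2])/r[2]
def proj(im,P):
    K,R,t=cam(im);return cv2.projectPoints(np.array(P,float).reshape(-1,3),R,t,K,None)[0].reshape(-1,2)
E
python3 - <<'E'
from h import *
import pickle
d=pickle.load(open("d0.pkl","rb"))
s=d["scene"];i=d["side"]
print(onz(s,[283,222],15),onz(i,[342,187],15))
for im,p in((s,(247,211)),(s,(318,203)),(i,(363,233)),(i,(404,178))):print(onz(im,p,15))
a=cv2.resize(s["frame"][180:260,235:335],(500,400),interpolation=cv2.INTER_CUBIC)
b=cv2.resize(i["frame"][135:240,270:410],(533,400),interpolation=cv2.INTER_CUBIC)
cv2.imwrite("pics/c0.png",np.vstack([a[:300],cv2.resize(b,(500,300))]))
E
```

```text
[543.90670131 -68.30310678  15.        ] [526.96463079 -62.16523583  15.        ]
[ 485.71141961 -180.59012317   15.        ]
[480.77885326  51.01354322  15.        ]
[415.22240886  39.35153929  15.        ]
[ 406.40329333 -167.7292465    15.        ]
```

View pics/c0.png

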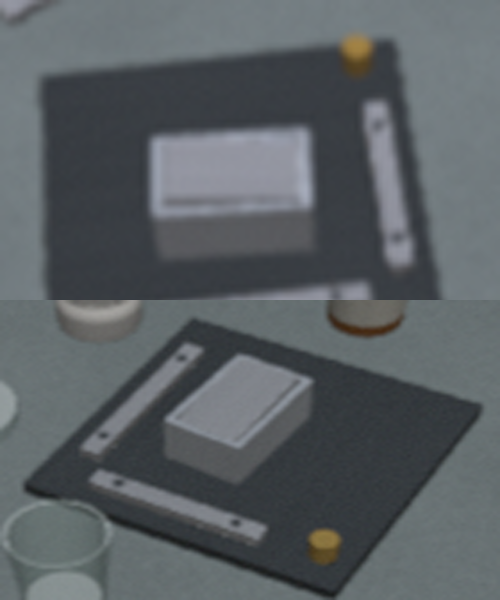

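The crops confirm it: the grey cassette has its cover inside the recess, and the raised end casts a shadow gap. The stage centre is near (525,-60). Next I move above it for a wrist view.

Request:
{"api": "arm_command", "payload": {"series": [{"linear": [0.036, -0.032, -0.008], "turn": 0}, {"linear": [0.036, -0.032, -0.008], "turn": 0}, {"linear": [0.036, -0.032, -0.008], "turn": 0}, {"linear": [0.036, -0.032, -0.008], "turn": 0}, {"linear": [0.036, -0.032, -0.008], "turn": 0}, {"linear": [0.036, -0.032, -0.008], "turn": 0}, {"linear": [0.036, -0.032, -0.008], "turn": 0}, {"linear": [0.036, -0.032, -0.008], "turn": 0}, {"linear": [0.036, -0.032, -0.008], "turn": 0}, {"linear": [0.036, -0.032, -0.008], "turn": 0}], "jaw": -1}}

```text
t: 1.1
ee_pos: [438.4, -173.5, 285.6]
orientation: [-3.101, -0.503, 0.0]
ft_force: [1.0, -0.6, 0.8]
width: 11.2
grasp_force: 0.0
```

Request:
{"api": "arm_command", "payload": {"series": [{"linear": [0.0, -0.032, 0], "turn": 0.107}, {"linear": [0.0, -0.032, 0], "turn": 0.107}, {"linear": [0, 0, 0], "turn": 0.107}, {"linear": [0, 0, 0], "turn": 0}, {"linear": [0, 0, 0], "turn": 0}]}}

```text
t: 1.6
ee_pos: [421.1, -114.0, 285.3]
orientation: [3.141, 0.006, -0.0]
ft_force: [-1.0, 0.4, -0.3]
width: 0.5
grasp_force: 0.0
```

```bash
python3 - <<'E'
from workcell import ctrl
import pickle
from h import *
im=ctrl.get_image("wrist");o=ctrl.get_obs();pickle.dump((im,o),open("w1.pkl","wb"));cv2.imwrite("pics/w1.png",im["frame"])
K,R,t=cam(im);print(o["t"],o["ee_pos"],Ro.from_rotvec(o["orientation"]).as_matrix().round(3),-R.T@t,R[2],im["fx"],o["width"],o["ft_force"])
print(proj(im,[[525,-60,15]]))
E
```

```text
1.65 [ 421.09180932 -114.19438888  285.2855612 ] [[ 1.     0.003 -0.   ]
 [ 0.003 -1.    -0.   ]
 [-0.     0.    -1.   ]] [ 498.37205515 -113.84706365  463.41112472] [-0.28442412 -0.0014947  -0.95869739] 350.1928867263479 0.12843870591208592 [-0.0815554  -0.37015034 -0.02250185]
[[271.21393294  71.3591601 ]]
```

View pics/w1.png

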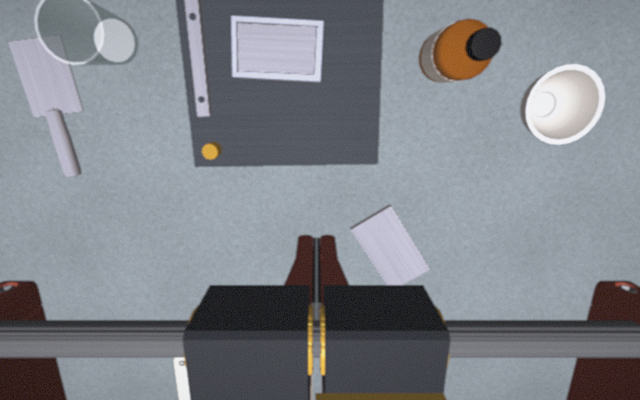

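The wrist view shows the cassette rim with corners near (232,16), (323,20), (321,82) and (232,76). The side rail is at (198,60), the weight at (210,151) and the bottle at (463,50). I'll shift forward and take a second view.

Request:
{"api": "arm_command", "payload": {"series": [{"linear": [0.035, -0.02, 0], "turn": 0}, {"linear": [0.035, -0.02, 0], "turn": 0}, {"linear": [0, 0, 0], "turn": 0}, {"linear": [0, 0, 0], "turn": 0}]}}

```text
t: 2.05
ee_pos: [491.1, -74.0, 284.7]
orientation: [-3.142, -0.004, 0.002]
ft_force: [-0.2, 1.3, 0.2]
width: 0.2
grasp_force: 0.0
```

```bash
python3 - <<'E'
from workcell import ctrl
import pickle
from h import *
im=ctrl.get_image("wrist");o=ctrl.get_obs();pickle.dump((im,o),open("w2.pkl","wb"))
print(o["ee_pos"])
cv2.imwrite("pics/w2.png",cv2.resize(im["frame"][0:240,150:470],(800,600),interpolation=cv2.INTER_CUBIC))
E
```

```text
[490.42347122 -74.26516111 284.79148596]
```

View pics/w2.png

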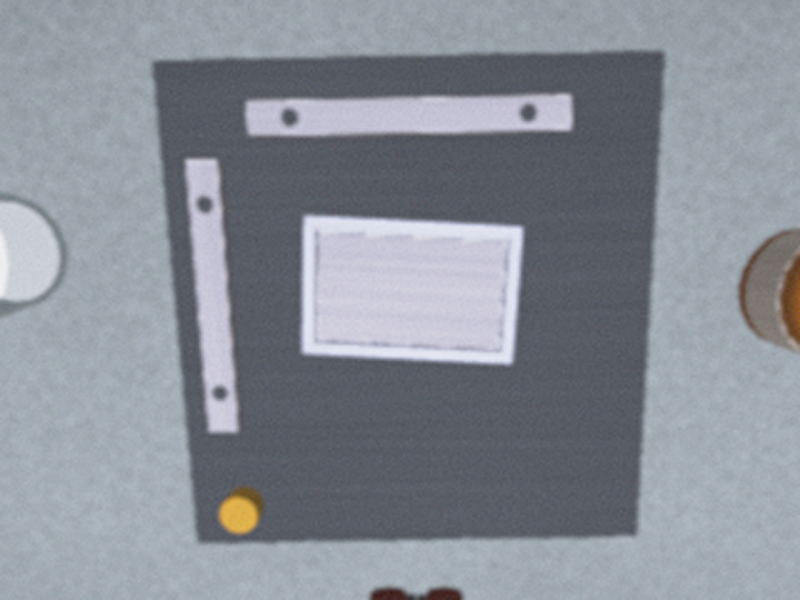

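```bash
cat >fit.py <<'E'
from h import *
import pickle
from scipy.optimize import least_squares
w1=pickle.load(open("w1.pkl","rb"))[0];w2=pickle.load(open("w2.pkl","rb"))[0]
f=lambda a:np.array(a)/2.5+[150,0]
st=f([(153,62),(664,52),(636,534),(199,543)]);ra=f([(245,100),(572,94),(573,130),(248,136)]);sr=f([(185,158),(218,158),(238,432),(208,433)])
c2=f([(304,215),(523,227),(512,364),(302,354)]);c1=np.array([(232,16),(323,20),(321,82),(232,76)],float)
def T(p,P):
    c,s=np.cos(p[2]),np.sin(p[2]);P=np.array(P,float);return np.c_[p[0]+c*P[:,0]-s*P[:,1],p[1]+s*P[:,0]+c*P[:,1],P[:,2]]
S=[(120,120,15),(120,-120,15),(-120,-120,15),(-120,120,15)]
FR=[(100,75,27),(100,-75,27),(85,-75,27),(85,75,27)]
SR=[(75,105,27),(75,90,27),(-55,90,27),(-55,105,27)]
C=lambda z:[(30,48,z),(30,-48,z),(-30,-48,z),(-30,48,z)]
rs=lambda p:np.vstack([proj(w2,T(p,S))-st,proj(w2,T(p,FR))-ra,proj(w2,T(p,SR))-sr]).ravel()
s=least_squares(rs,[525,-60,0],loss="soft_l1");print("stage",s.x,np.abs(s.fun).max(), s.fun.round(1))
rc=lambda p:np.r_[(proj(w2,T(p,C(p[3])))-c2).ravel(),(proj(w1,T(p,C(p[3])))-c1).ravel()]
c=least_squares(rc,[540,-60,0,61]);print("cas z free",c.x,c.fun.round(1))
c=least_squares(lambda p:rc(np.r_[p,61]),[540,-60,0]);print("cas z=61",c.x)
a,b=s.x,c.x
dx=b[:2]-a[:2];k=np.array([[np.cos(a[2]),np.sin(a[2])],[-np.sin(a[2]),np.cos(a[2])]])
print("cas in stage",k@dx,b[2]-a[2]);print("press",T(b,[(0,-24,61)]),"home",T(a,[(55,42,61)]))
E
python3 fit.py
```

```text
stage [ 5.29019778e+02 -7.33249380e+01  1.78161966e-02] 1.8796671444678452 [-1.1 -1.3  1.5 -1.   0.9  1.9 -1.3  1.   0.2  0.   0.6  0.1 -0.3 -0.1
 -0.1 -0.3 -0.   0.6 -0.4  0.4 -0.1  0.1  0.1 -0.1]
cas z free [ 5.44442765e+02 -7.23469335e+01 -4.79428110e-02  6.08929219e+01] [ 0.1  0.2  0.1 -0.1  0.1 -0.1  0.2 -0.3 -0.8 -0.4  0.6  0.7 -0.6 -0.7
  0.2  0.6]
cas z=61 [ 5.44437703e+02 -7.23531238e+01 -4.79401944e-02]
cas in stage [15.43279063  0.69698577] -0.06575639099860833
press [[543.28757877 -96.3255499   61.        ]] home [[583.26280896 -30.35176461  61.        ]]
```

Stage and cassette fits agree: the rim height triangulates to 60.9 mm, against 61 given. Next, press point above the raised end.

Request:
{"api": "arm_command", "payload": {"series": [{"linear": [0.027, 0.011, 0.02], "turn": 0}, {"linear": [0.026, 0.011, 0.02], "turn": 0}, {"linear": [0, 0, 0.045], "turn": 0}, {"linear": [0, 0, 0.045], "turn": 0}, {"linear": [0, 0, 0.04], "turn": 0}, {"linear": [0, 0, 0.015], "turn": 0}, {"linear": [0, 0, 0], "turn": 0}, {"linear": [0, 0, 0], "turn": 0}]}}

```text
t: 2.9
ee_pos: [543.8, -96.5, 100.9]
orientation: [3.142, 0.0, 0.0]
ft_force: [-0.2, 0.2, 0.9]
width: 0.5
grasp_force: 0.0
```

Request:
{"api": "arm_command", "payload": {"series": [{"linear": [0, 0, 0.008], "turn": 0}, {"linear": [0, 0, 0.005], "turn": 0}, {"linear": [0, 0, 0.002], "turn": 0}, {"linear": [0, 0, 0.001], "turn": 0}, {"linear": [0, 0, 0], "turn": 0}, {"linear": [0, 0, 0], "turn": 0}]}}

```text
t: 3.5
ee_pos: [544.2, -95.7, 84.6]
orientation: [3.142, 0.002, 0.0]
ft_force: [0.1, -0.6, 0.2]
width: 0.6
grasp_force: 0.0
```

Request:
{"api": "arm_command", "payload": {"series": [{"linear": [0, 0, 0.001], "turn": 0}, {"linear": [0, 0, 0.001], "turn": 0}, {"linear": [0, 0, 0.001], "turn": 0}, {"linear": [0, 0, 0], "turn": 0}, {"linear": [0, 0, 0], "turn": 0}]}}

```text
t: 4.0
ee_pos: [544.0, -95.7, 81.3]
orientation: [-3.142, -0.001, 0.0]
ft_force: [0.2, -0.4, -0.4]
width: 0.7
grasp_force: 0.0
```

Request:
{"api": "arm_command", "payload": {"series": [{"linear": [0, 0, 0.001], "turn": 0}, {"linear": [0, 0, 0.0005], "turn": 0}, {"linear": [0, 0, 0], "turn": 0}, {"linear": [0, 0, 0], "turn": 0}]}}

```text
t: 4.4
ee_pos: [544.0, -95.7, 79.8]
orientation: [-3.142, -0.001, 0.0]
ft_force: [-0.0, 0.8, 0.3]
width: 0.8
grasp_force: 0.0
```

Request:
{"api": "arm_command", "payload": {"series": [{"linear": [0, 0, 0.001], "turn": 0}, {"linear": [0, 0, 0.001], "turn": 0}, {"linear": [0, 0, 0], "turn": 0}, {"linear": [0, 0, 0], "turn": 0}]}}

```text
t: 4.8
ee_pos: [544.0, -95.8, 77.8]
orientation: [-3.142, -0.001, 0.0]
ft_force: [-0.4, 0.1, 0.1]
width: 0.8
grasp_force: 0.0
```

```bash
python3 - <<'E'
from workcell import ctrl
import pickle
from h import *
o=ctrl.get_obs();print(o["ft_force"],o["ee_pos"])
a=ctrl.get_image("side");b=ctrl.get_image("wrist");s=ctrl.get_image("scene")
A=cv2.resize(a["frame"][140:220,290:390],(400,320),interpolation=cv2.INTER_CUBIC)
S=cv2.resize(s["frame"][180:260,235:335],(400,320),interpolation=cv2.INTER_CUBIC)
p=proj(b,[[544,-96,61]])[0].astype(int);print(p)
B=cv2.resize(b["frame"][max(p[1]-100,0):p[1]+60,max(p[0]-150,0):p[0]+150],(800,280))[:280]
cv2.imwrite("pics/p1.png",np.vstack([np.hstack([A,S]),B]))
E
```

```text
[-0.37867967  0.1426532   0.12994907] [544.00563731 -95.75292098  77.80890942]
[316 229]
```

View pics/p1.png

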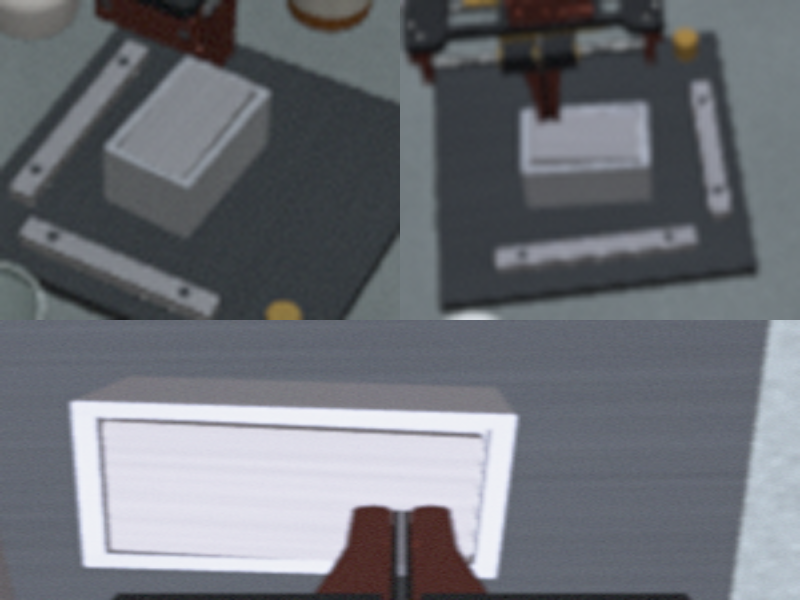

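The tips look to be over the cover, near its raised end, with no force yet. I'll triangulate the tip height.

```bash
python3 - <<'E'
import pickle
from h import *
from workcell import ctrl
b=ctrl.get_image("wrist");s=ctrl.get_image("scene")
for z in (58,62,66,70,75):print(z,proj(b,[[544,-96,z],[554,-96,z]]).round(0).tolist(),proj(s,[[544,-96,z],[554,-96,z]]).round(1).tolist())
# raised end visible? difference vs. first views
d=pickle.load(open("d0.pkl","rb"))
a=d["scene"]["frame"][195:240,255:310];c=s["frame"][195:240,255:310]
i0=d["side"]["frame"][145:200,310:365];i1=ctrl.get_image("side")["frame"][145:200,310:365]
row=lambda *k:np.hstack([cv2.resize(x,(400,300),interpolation=cv2.INTER_CUBIC) for x in k])
cv2.imwrite("pics/p2.png",np.vstack([row(a,c),row(i0,i1)]))
E
```

```text
58 [[316.0, 228.0], [316.0, 212.0]] [[273.0, 214.6], [273.2, 217.2]]
62 [[316.0, 230.0], [316.0, 214.0]] [[272.9, 213.9], [273.1, 216.4]]
66 [[316.0, 233.0], [316.0, 217.0]] [[272.8, 213.1], [273.0, 215.7]]
70 [[316.0, 236.0], [316.0, 219.0]] [[272.7, 212.3], [272.8, 214.9]]
75 [[316.0, 239.0], [316.0, 222.0]] [[272.5, 211.3], [272.7, 213.9]]
```

View pics/p2.png

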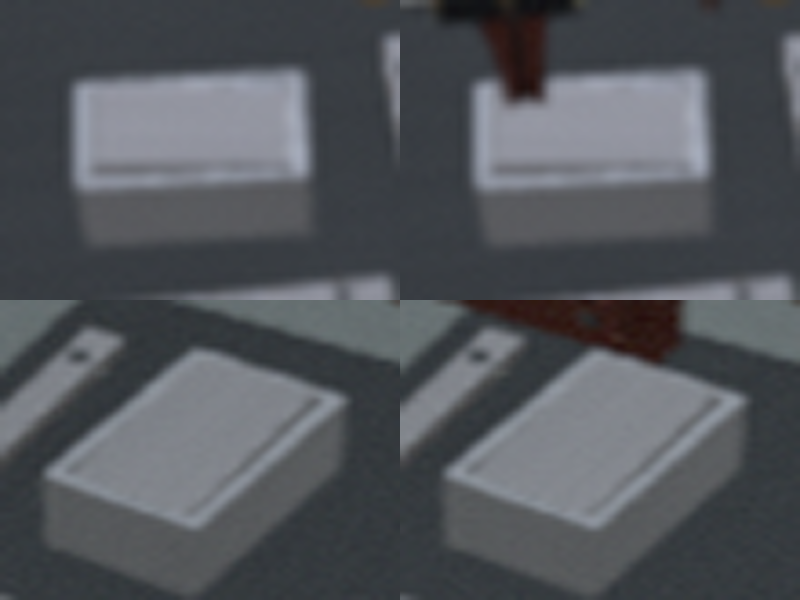

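The fingertips still sit above the cover, because they retract as the jaw shuts. I'll keep going down in small steps, watching the force.

Request:
{"api": "arm_command", "payload": {"series": [{"linear": [0, 0, 0.001], "turn": 0}, {"linear": [0, 0, 0.001], "turn": 0}, {"linear": [0, 0, 0.001], "turn": 0}, {"linear": [0, 0, 0.001], "turn": 0}, {"linear": [0, 0, 0], "turn": 0}]}}

```text
t: 5.6
ee_pos: [543.9, -95.7, 73.7]
orientation: [-3.142, -0.001, 0.001]
ft_force: [-0.4, -0.0, 0.2]
width: 0.7
grasp_force: 0.0
```

Request:
{"api": "arm_command", "payload": {"series": [{"linear": [0, 0, 0.001], "turn": 0}, {"linear": [0, 0, 0.001], "turn": 0}, {"linear": [0, 0, 0.001], "turn": 0}, {"linear": [0, 0, 0], "turn": 0}]}}

```text
t: 6.0
ee_pos: [543.9, -95.7, 70.7]
orientation: [-3.142, -0.001, 0.0]
ft_force: [-0.5, -0.8, -0.3]
width: 0.3
grasp_force: 0.0
```

Request:
{"api": "arm_command", "payload": {"series": [{"linear": [0, 0, 0.001], "turn": 0}, {"linear": [0, 0, 0.001], "turn": 0}, {"linear": [0, 0, 0.001], "turn": 0}, {"linear": [0, 0, 0], "turn": 0}]}}

```text
t: 6.4
ee_pos: [543.9, -95.7, 67.7]
orientation: [-3.142, -0.001, 0.0]
ft_force: [-0.7, -0.2, 0.4]
width: 0.5
grasp_force: 0.0
```

Request:
{"api": "arm_command", "payload": {"series": [{"linear": [0, 0, 0.001], "turn": 0}, {"linear": [0, 0, 0.001], "turn": 0}, {"linear": [0, 0, 0.0005], "turn": 0}, {"linear": [0, 0, 0], "turn": 0}]}}

```text
t: 6.8
ee_pos: [544.0, -95.7, 65.3]
orientation: [-3.142, -0.001, 0.0]
ft_force: [0.0, -0.5, -0.6]
width: 0.4
grasp_force: 0.0
```

Request:
{"api": "arm_command", "payload": {"series": [{"linear": [0, 0, 0.001], "turn": 0}, {"linear": [0, 0, 0.001], "turn": 0}, {"linear": [0, 0, 0], "turn": 0}]}}

```text
t: 7.1
ee_pos: [544.0, -95.7, 63.2]
orientation: [-3.142, -0.001, 0.0]
ft_force: [0.4, 0.8, 0.1]
width: 0.2
grasp_force: 0.0
```

```bash
python3 - <<'E'
from h import *
from workcell import ctrl
a=ctrl.get_image("side");b=ctrl.get_image("wrist");s=ctrl.get_image("scene")
for z in (45,61,80,100):print(z,*[proj(i,[[544,-96,z]])[0].round(1) for i in (a,b,s)])
A=cv2.resize(a["frame"][120:200,300:400],(400,320),interpolation=cv2.INTER_CUBIC)
S=cv2.resize(s["frame"][180:260,235:335],(400,320),interpolation=cv2.INTER_CUBIC)
B=cv2.resize(b["frame"][140:280,220:420],(400,280),interpolation=cv2.INTER_CUBIC)
cv2.imwrite("pics/p3.png",np.vstack([np.hstack([A,S]),np.hstack([B,B*0])]))
E
```

```text
45 [342.9 167.7] [316.1 228.8] [273.4 217.2]
61 [343.1 163.2] [316.1 239.3] [272.9 214.1]
80 [343.3 157.6] [316.2 254.3] [272.4 210.2]
100 [343.5 151.7] [316.2 273.7] [271.8 206.1]
```

View pics/p3.png

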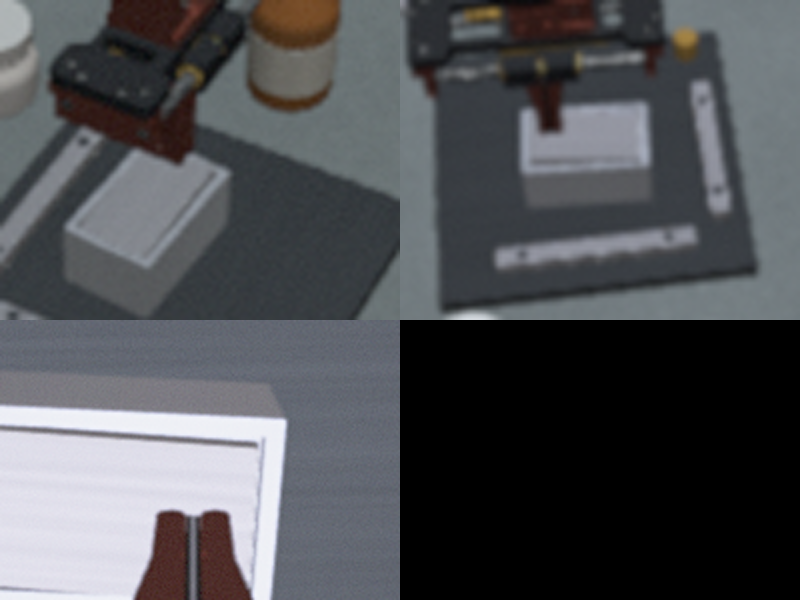

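The side, scene and wrist views put the tips (scene (272,212), wrist (316,236)) at about z=67–70, just above the cover, with nothing touching yet. I'll continue down.

Request:
{"api": "arm_command", "payload": {"series": [{"linear": [0, 0, 0.001], "turn": 0}, {"linear": [0, 0, 0.001], "turn": 0}, {"linear": [0, 0, 0], "turn": 0}]}}

```text
t: 7.55
ee_pos: [544.0, -95.7, 61.2]
orientation: [-3.142, -0.001, 0.0]
ft_force: [-0.1, 0.1, 0.1]
width: 0.3
grasp_force: 0.0
```

Request:
{"api": "arm_command", "payload": {"series": [{"linear": [0, 0, 0.001], "turn": 0}, {"linear": [0, 0, 0.001], "turn": 0}, {"linear": [0, 0, 0], "turn": 0}]}}

```text
t: 7.85
ee_pos: [543.9, -95.7, 59.2]
orientation: [-3.142, -0.001, 0.0]
ft_force: [-0.2, -0.2, -0.0]
width: 0.4
grasp_force: 0.0
```

Request:
{"api": "arm_command", "payload": {"series": [{"linear": [0, 0, 0.001], "turn": 0}, {"linear": [0, 0, 0.001], "turn": 0}, {"linear": [0, 0, 0], "turn": 0}]}}

```text
t: 8.15
ee_pos: [543.9, -95.7, 57.2]
orientation: [-3.142, -0.001, 0.0]
ft_force: [-1.0, -0.7, 0.2]
width: 0.5
grasp_force: 0.0
```

```bash
python3 - <<'E'
import pickle
from h import *
from workcell import ctrl
w1,o=pickle.load(open("w1.pkl","rb"))
print("bottle top",onz(w1,[484,43],120),"jar?")
d=pickle.load(open("d0.pkl","rb"))
print(onz(d["side"],[372,144],0),onz(d["scene"],[218,236],0),"jar",onz(d["scene"],[253,281],0))
# tip ray in tool frame
b=ctrl.get_image("wrist");e=ctrl.get_obs()["ee_pos"]
for h in(-25,-19,-10,0,10,19,25):print(h,(onz(b,[316,236],e[2]+h)-e).round(1))
E
```

```text
bottle top [ 543.47225101 -265.79270273  120.        ] jar?
[ 539.68014956 -254.96137095    0.        ] [ 561.85198071 -272.92857693    0.        ] jar [ 731.47275823 -167.87962449    0.        ]
-25 [ -7.5  -0.2 -25. ]
-19 [ -5.   -0.2 -19. ]
-10 [ -1.2  -0.2 -10. ]
0 [ 3.  -0.2 -0. ]
10 [ 7.1 -0.2 10. ]
19 [10.9 -0.2 19. ]
25 [13.4 -0.2 25. ]
```

Request:
{"api": "arm_command", "payload": {"series": [{"linear": [0, 0, 0.0015], "turn": 0}, {"linear": [0, 0, 0.0015], "turn": 0}, {"linear": [0, 0, 0.001], "turn": 0}, {"linear": [0, 0, 0], "turn": 0}]}}

```text
t: 8.6
ee_pos: [543.9, -95.7, 53.2]
orientation: [-3.142, -0.001, 0.001]
ft_force: [0.8, 0.0, 0.8]
width: 0.5
grasp_force: 0.0
```

Request:
{"api": "arm_command", "payload": {"series": [{"linear": [0, 0, 0.001], "turn": 0}, {"linear": [0, 0, 0.001], "turn": 0}, {"linear": [0, 0, 0.001], "turn": 0}, {"linear": [0, 0, 0], "turn": 0}]}}

```text
t: 9.0
ee_pos: [543.9, -95.7, 50.2]
orientation: [-3.142, -0.001, 0.0]
ft_force: [-0.4, -0.3, -0.4]
width: 0.8
grasp_force: 0.0
```

```bash
python3 - <<'E'
from h import *
from workcell import ctrl
s=ctrl.get_image("scene");f=s["frame"].astype(int)
for u in(270,272,274):print(u,[tuple(f[v,u]) for v in range(206,224)])
for z in(46,61,66,70):print(z,proj(s,[[554,-96,z]]).round(1))
E
```

```text
270 [(np.int64(20), np.int64(21), np.int64(43)), (np.int64(21), np.int64(23), np.int64(45)), (np.int64(25), np.int64(28), np.int64(47)), (np.int64(29), np.int64(31), np.int64(49)), (np.int64(38), np.int64(37), np.int64(54)), (np.int64(48), np.int64(47), np.int64(61)), (np.int64(60), np.int64(57), np.int64(69)), (np.int64(69), np.int64(66), np.int64(77)), (np.int64(78), np.int64(74), np.int64(83)), (np.int64(99), np.int64(93), np.int64(98)), (np.int64(132), np.int64(123), np.int64(124)), (np.int64(156), np.int64(145), np.int64(143)), (np.int64(157), np.int64(146), np.int64(143)), (np.int64(138), np.int64(129), np.int64(127)), (np.int64(120), np.int64(113), np.int64(111)), (np.int64(144), np.int64(133), np.int64(129)), (np.int64(153), np.int64(142), np.int64(138)), (np.int64(121), np.int64(114), np.int64(111))]
272 [(np.int64(18), np.int64(20), np.int64(37)), (np.int64(19), np.int64(20), np.int64(33)), (np.int64(19), np.int64(19), np.int64(33)), (np.int64(16), np.int64(19), np.int64(31)), (np.int64(17), np.int64(19), np.int64(32)), (np.int64(16), np.int64(18), np.int64(33)), (np.int64(
[... 738 characters left out ...]
np.int64(38), np.int64(55)), (np.int64(35), np.int64(35), np.int64(53)), (np.int64(28), np.int64(29), np.int64(49)), (np.int64(27), np.int64(28), np.int64(48)), (np.int64(38), np.int64(37), np.int64(53)), (np.int64(81), np.int64(76), np.int64(83)), (np.int64(128), np.int64(119), np.int64(121)), (np.int64(155), np.int64(144), np.int64(143)), (np.int64(156), np.int64(145), np.int64(143)), (np.int64(136), np.int64(127), np.int64(126)), (np.int64(119), np.int64(112), np.int64(110)), (np.int64(144), np.int64(134), np.int64(130)), (np.int64(150), np.int64(139), np.int64(135)), (np.int64(112), np.int64(106), np.int64(104))]
46 [[273.5 219.6]]
61 [[273.1 216.6]]
66 [[273.  215.7]]
70 [[272.8 214.9]]
```

The tip edge at scene row 215.3 gives z≈68, so contact is imminent.

Request:
{"api": "arm_command", "payload": {"series": [{"linear": [0, 0, 0.001], "turn": 0}, {"linear": [0, 0, 0.001], "turn": 0}, {"linear": [0, 0, 0.001], "turn": 0}, {"linear": [0, 0, 0], "turn": 0}]}}

```text
t: 9.45
ee_pos: [544.2, -96.0, 47.7]
orientation: [3.141, 0.001, 0.0]
ft_force: [-1.6, -1.5, 4.4]
width: 0.5
grasp_force: 2.1
```

Contact.

Request:
{"api": "arm_command", "payload": {"series": [{"linear": [0, 0, 0.0005], "turn": 0}, {"linear": [0, 0, 0.0005], "turn": 0}, {"linear": [0, 0, 0.0005], "turn": 0}, {"linear": [0, 0, 0], "turn": 0}]}}

```text
t: 9.85
ee_pos: [544.2, -96.1, 46.3]
orientation: [3.141, 0.001, 0.001]
ft_force: [-0.6, -1.2, 5.4]
width: 0.6
grasp_force: 2.5
```

Request:
{"api": "arm_command", "payload": {"series": [{"linear": [0, 0, 0.0005], "turn": 0}, {"linear": [0, 0, 0.0005], "turn": 0}, {"linear": [0, 0, 0.0005], "turn": 0}, {"linear": [0, 0, 0], "turn": 0}]}}

```text
t: 10.25
ee_pos: [544.2, -96.2, 44.8]
orientation: [3.141, 0.002, 0.001]
ft_force: [-1.1, -3.3, 4.8]
width: 0.5
grasp_force: 2.6
```

Request:
{"api": "arm_command", "payload": {"series": [{"linear": [0, 0, 0.0005], "turn": 0}, {"linear": [0, 0, 0.0005], "turn": 0}, {"linear": [0, 0, 0], "turn": 0}]}}

```text
t: 10.55
ee_pos: [544.3, -96.3, 44.1]
orientation: [3.141, 0.002, 0.001]
ft_force: [-1.8, -3.0, 7.6]
width: 0.3
grasp_force: 4.1
```

Request:
{"api": "arm_command", "payload": {"series": [{"linear": [0, 0, 0.0005], "turn": 0}, {"linear": [0, 0, 0], "turn": 0}, {"linear": [0, 0, 0], "turn": 0}]}}

```text
t: 10.85
ee_pos: [544.3, -96.3, 44.0]
orientation: [3.141, 0.002, 0.001]
ft_force: [-3.9, -2.2, 12.8]
width: 0.3
grasp_force: 6.5
```

Bottomed out at 12.8 N with no further travel, so the studs are down. Next: lift, open, and turn to grasp across the 60 mm width.

Request:
{"api": "arm_command", "payload": {"series": [{"linear": [0, 0, -0.02], "turn": 0}, {"linear": [0, 0, -0.04], "turn": -0.149}, {"linear": [0, 0, -0.03], "turn": -0.149}, {"linear": [0, 0, 0], "turn": -0.149}, {"linear": [0, 0, 0], "turn": -0.149}, {"linear": [0, 0, 0], "turn": -0.149}, {"linear": [0, 0, 0], "turn": -0.149}, {"linear": [0, 0, 0], "turn": -0.149}, {"linear": [0, 0, 0], "turn": -0.149}, {"linear": [0, 0, 0], "turn": -0.149}], "jaw": 1}}

```text
t: 11.85
ee_pos: [543.9, -95.7, 132.7]
orientation: [-2.455, -1.961, 0.0]
ft_force: [-0.3, 1.0, 0.0]
width: 77.0
grasp_force: 0.0
```

Request:
{"api": "arm_command", "payload": {"series": [{"linear": [0.024, 0, 0], "turn": -0.149}, {"linear": [0, 0, 0], "turn": -0.033}, {"linear": [0, 0, 0], "turn": 0}, {"linear": [0, 0, 0], "turn": 0}]}}

```text
t: 12.25
ee_pos: [549.4, -72.4, 132.7]
orientation: [-2.274, -2.167, 0.0]
ft_force: [-0.1, -0.1, 0.0]
width: 87.8
grasp_force: 0.0
```

```bash
python3 - <<'E'
from h import *
from workcell import ctrl
o=ctrl.get_obs();e=o["ee_pos"];M=Ro.from_rotvec(o["orientation"]).as_matrix();print(e,M.round(3),o["width"])
a=ctrl.get_image("side");b=ctrl.get_image("wrist");s=ctrl.get_image("scene")
for im in(b,s,a):
    print([proj(im,[e+M@[10,sg*44,h] for h in(-19,0,19)]).round(0).tolist() for sg in(-1,1)])
print("cassette corners wrist",proj(b,[[544.4+np.cos(-.048)*x-np.sin(-.048)*y,-72.4+np.sin(-.048)*x+np.cos(-.048)*y,61] for x,y in((30,48),(30,-48),(-30,-48),(-30,48))]).round(0).tolist())
S=cv2.resize(s["frame"][170:250,235:335],(400,320),interpolation=cv2.INTER_CUBIC)
A=cv2.resize(a["frame"][100:200,290:415],(400,320),interpolation=cv2.INTER_CUBIC)
B=cv2.resize(b["frame"][40:240,160:480],(448,280),interpolation=cv2.INTER_CUBIC)
B=np.hstack([B,np.zeros((280,352,3),np.uint8)])
cv2.imwrite("pics/g1.png",np.vstack([np.hstack([A,S]),B]))
E
```

```text
[549.37520196 -72.39628469 132.74580912] [[ 0.048  0.999 -0.   ]
 [ 0.999 -0.048  0.   ]
 [-0.    -0.    -1.   ]] 87.75093584898465
[[[228.0, 238.0], [237.0, 225.0], [244.0, 213.0]], [[408.0, 238.0], [399.0, 225.0], [392.0, 213.0]]]
[[[282.0, 184.0], [282.0, 188.0], [283.0, 192.0]], [[282.0, 207.0], [283.0, 212.0], [283.0, 216.0]]]
[[[351.0, 150.0], [351.0, 156.0], [351.0, 162.0]], [[319.0, 136.0], [319.0, 142.0], [319.0, 148.0]]]
cassette corners wrist [[353.0, 138.0], [349.0, 261.0], [273.0, 261.0], [268.0, 139.0]]
```

View pics/g1.png

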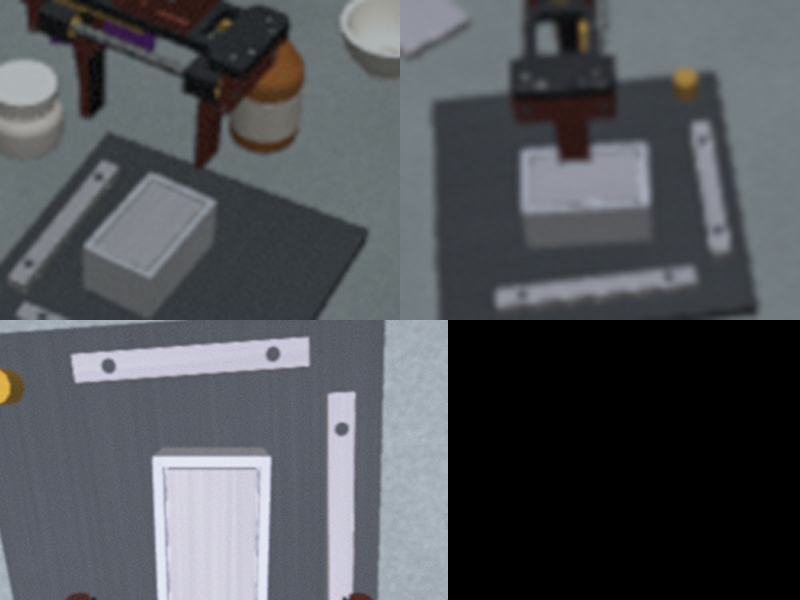

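The cover now lies flush and the cassette has not moved: corners at wrist (268,138) and (353,137) match the prediction. Image and contact data both put the real tips about 18 mm behind the reported TCP. I'll therefore descend to TCP z≈16, which puts the tips at about 34, above the 27 mm rails.

Request:
{"api": "arm_command", "payload": {"series": [{"linear": [0, -0.005, 0.02], "turn": 0}, {"linear": [0, 0, 0.03], "turn": 0}, {"linear": [0, 0, 0.02], "turn": 0}, {"linear": [0, 0, 0.015], "turn": 0}, {"linear": [0, 0, 0.01], "turn": 0}, {"linear": [0, 0, 0.01], "turn": 0}, {"linear": [0, 0, 0], "turn": 0}]}}

```text
t: 13.1
ee_pos: [544.0, -72.1, 27.0]
orientation: [-2.273, -2.168, 0.001]
ft_force: [-0.5, 0.3, -0.3]
width: 88.0
grasp_force: 0.0
```

Request:
{"api": "arm_command", "payload": {"series": [{"linear": [0, 0, 0.006], "turn": 0}, {"linear": [0, 0, 0.005], "turn": 0}, {"linear": [0, 0, 0], "turn": 0}, {"linear": [0, 0, 0], "turn": 0}]}}

```text
t: 13.5
ee_pos: [544.6, -72.1, 17.0]
orientation: [2.273, 2.169, 0.0]
ft_force: [0.1, 0.5, 0.2]
width: 88.1
grasp_force: 0.0
```

Request:
{"api": "arm_command", "payload": {"series": [{"linear": [0, 0, 0], "turn": 0}, {"linear": [0, 0, 0], "turn": 0}, {"linear": [0, 0, 0], "turn": 0}, {"linear": [0, 0, 0], "turn": 0}, {"linear": [0, 0, 0], "turn": 0}, {"linear": [0, 0, 0], "turn": 0}], "jaw": -1}}

```text
t: 14.1
ee_pos: [544.8, -72.2, 17.0]
orientation: [2.273, 2.168, 0.001]
ft_force: [0.0, 0.4, 1.8]
width: 59.8
grasp_force: 30.0
```

Gripped at 59.8 mm. Now square up to the stage and approach to within about 4 mm of both rails.

Request:
{"api": "arm_command", "payload": {"series": [{"linear": [0, 0, 0], "turn": -0.033}, {"linear": [0, 0, 0], "turn": -0.033}, {"linear": [0.008, 0.008, 0], "turn": 0}, {"linear": [0.01, 0.01, 0], "turn": 0}, {"linear": [0.01, 0.01, 0], "turn": 0}, {"linear": [0.006, 0.005, 0], "turn": 0}, {"linear": [0.003, 0.002, 0], "turn": 0}, {"linear": [0, 0, 0], "turn": 0}, {"linear": [0, 0, 0], "turn": 0}]}}

```text
t: 15.0
ee_pos: [579.6, -33.8, 17.1]
orientation: [2.2, 2.242, 0.002]
ft_force: [2.3, 2.4, 2.9]
width: 59.9
grasp_force: 30.0
```

Request:
{"api": "arm_command", "payload": {"series": [{"linear": [0, 0.001, 0], "turn": 0}, {"linear": [0, 0.001, 0], "turn": 0}, {"linear": [0, 0.0005, 0], "turn": 0}, {"linear": [0, 0, 0], "turn": 0}, {"linear": [0, 0, 0], "turn": 0}]}}

```text
t: 15.5
ee_pos: [580.1, -34.2, 17.1]
orientation: [-2.199, -2.241, 0.002]
ft_force: [-4.2, 2.5, 9.8]
width: 60.5
grasp_force: 30.0
```

Contact in x came about 3 mm earlier than estimated, with some vertical force. I'll check with a wrist picture.

```bash
python3 - <<'E'
from h import *
import pickle
from workcell import ctrl
b=ctrl.get_image("wrist");o=ctrl.get_obs();pickle.dump((b,o),open("w3.pkl","wb"))
print(o["ee_pos"],o["ft_force"],o["moment"])
P=[(55+x,42+y,61) for x,y in((30,48),(-30,48),(30,-48),(-30,-48))]+[(85,75,27),(85,-75,27),(75,90,27),(-55,90,27)]
a=[529.02,-73.32,.0178];c,s=np.cos(a[2]),np.sin(a[2])
print(proj(b,[[a[0]+c*x-s*y,a[1]+s*x+c*y,z] for x,y,z in P]).round(0).tolist())
cv2.imwrite("pics/w3.png",cv2.resize(b["frame"][0:240,160:480],(800,600),interpolation=cv2.INTER_CUBIC))
E
```

```text
[580.03925326 -34.16576402  17.06808358] [-4.18059894  2.22195202 10.39170055] [0.39509917 0.3738936  0.03165519]
[[404.0, 165.0], [250.0, 165.0], [389.0, 368.0], [261.0, 367.0], [385.0, 181.0], [372.0, 418.0], [366.0, 151.0], [97.0, 151.0]]
```

View pics/w3.png

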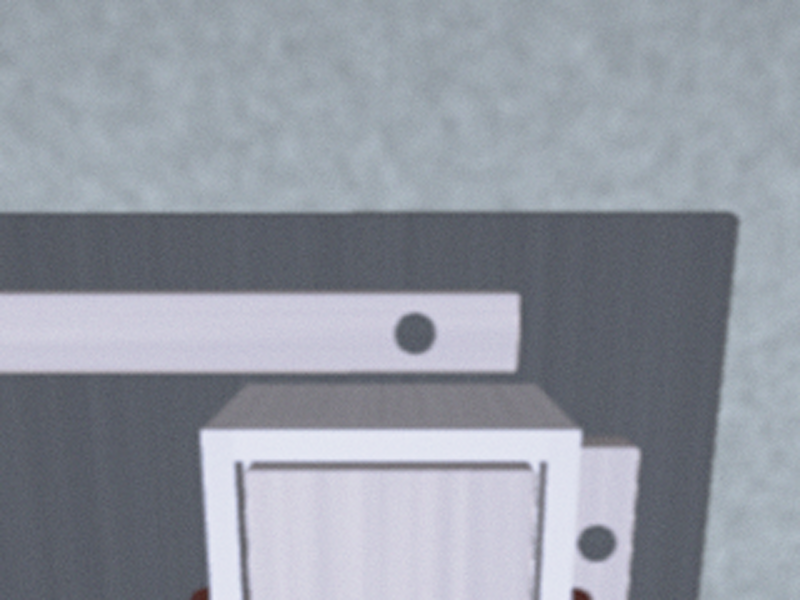

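```bash
cat >>fit.py <<'E'
print("---w3")
w3=pickle.load(open("w3.pkl","rb"))[0]
m=np.array([(368,117.2),(367.2,148.8),(416,178.8)])
Q=[(75,105,27),(75,90,27),(100,75,27)]
s3=least_squares(lambda p:(proj(w3,T(p,Q))-m).ravel(),s.x);print(s3.x,s3.fun.round(1))
k3=np.array([(240,172),(392.8,172)])
c3=least_squares(lambda p:(proj(w3,T(p,[(-30,48,61),(30,48,61)]))-k3).ravel(),[580,-34,0]);print(c3.x,c3.fun.round(1))
a=s3.x;kk=np.array([[np.cos(a[2]),np.sin(a[2])],[-np.sin(a[2]),np.cos(a[2])]]);print(kk@(c3.x[:2]-a[:2]),c3.x[2]-a[2])
E
python3 fit.py|sed -n '/w3/,$p'
```

```text
---w3
[ 5.29535053e+02 -7.25531388e+01  2.18653352e-02] [-0.  -0.3 -0.4  0.1  0.4  0.3]
[ 5.79299765e+02 -3.33569348e+01  1.83888126e-02] [-0.3  0.   0.3  0. ]
[50.60978624 38.09879923] -0.003476522592196888
```

The cassette is square but still about 4 mm from both rails (stage 50.6, 38.1). The x force is therefore friction under the 10 N downward load. I'll relieve the load by raising slightly.

Request:
{"api": "arm_command", "payload": {"series": [{"linear": [0, 0, -0.0005], "turn": 0}, {"linear": [0, 0, -0.0005], "turn": 0}, {"linear": [0, 0, 0], "turn": 0}, {"linear": [0, 0, 0], "turn": 0}]}}

```text
t: 15.95
ee_pos: [580.6, -34.6, 17.1]
orientation: [-2.2, -2.242, 0.001]
ft_force: [-0.2, 0.1, -6.4]
width: 59.6
grasp_force: 30.0
```

Request:
{"api": "arm_command", "payload": {"series": [{"linear": [0, 0.001, 0], "turn": 0}, {"linear": [0, 0.001, 0], "turn": 0}, {"linear": [0, 0, 0], "turn": 0}, {"linear": [0, 0, 0], "turn": 0}]}}

```text
t: 16.35
ee_pos: [583.3, -34.4, 17.8]
orientation: [-2.2, -2.242, 0.0]
ft_force: [0.6, -0.3, -6.2]
width: 59.6
grasp_force: 30.0
```

Request:
{"api": "arm_command", "payload": {"series": [{"linear": [0, 0.0005, 0], "turn": 0}, {"linear": [0, 0.0005, 0], "turn": 0}, {"linear": [0, 0, 0], "turn": 0}]}}

```text
t: 16.65
ee_pos: [584.4, -34.4, 17.9]
orientation: [2.2, 2.242, 0.0]
ft_force: [0.1, -0.5, -5.4]
width: 60.0
grasp_force: 30.0
```

Request:
{"api": "arm_command", "payload": {"series": [{"linear": [0, 0.0005, 0], "turn": 0}, {"linear": [0, 0.0005, 0], "turn": 0}, {"linear": [0, 0, 0], "turn": 0}]}}

```text
t: 16.95
ee_pos: [584.7, -34.3, 17.7]
orientation: [-2.199, -2.242, 0.001]
ft_force: [-2.1, -0.3, -5.8]
width: 59.4
grasp_force: 30.0
```

Far rail contact. Now toward the side rail.

Request:
{"api": "arm_command", "payload": {"series": [{"linear": [0.001, 0, 0], "turn": 0}, {"linear": [0.001, 0, 0], "turn": 0}, {"linear": [0.001, 0, 0], "turn": 0}, {"linear": [0, 0, 0], "turn": 0}]}}

```text
t: 17.35
ee_pos: [584.7, -31.2, 17.7]
orientation: [-2.199, -2.242, 0.001]
ft_force: [-4.2, -0.1, -6.3]
width: 60.1
grasp_force: 30.0
```

Request:
{"api": "arm_command", "payload": {"series": [{"linear": [0.0005, 0, 0], "turn": 0}, {"linear": [0.0005, 0, 0], "turn": 0}, {"linear": [0, 0, 0], "turn": 0}]}}

```text
t: 17.65
ee_pos: [584.7, -30.4, 17.7]
orientation: [-2.2, -2.242, 0.001]
ft_force: [-5.0, -1.7, -7.0]
width: 60.0
grasp_force: 30.0
```

Request:
{"api": "arm_command", "payload": {"series": [{"linear": [0.0005, 0, 0], "turn": 0}, {"linear": [0.0005, 0, 0], "turn": 0}, {"linear": [0, 0, 0], "turn": 0}]}}

```text
t: 17.95
ee_pos: [584.6, -29.9, 17.7]
orientation: [-2.2, -2.243, 0.002]
ft_force: [-5.3, -4.1, -6.8]
width: 59.8
grasp_force: 30.0
```

Both rails touched. Now lower onto the stage.

Request:
{"api": "arm_command", "payload": {"series": [{"linear": [0, 0, 0.0004], "turn": 0}, {"linear": [0, 0, 0.0004], "turn": 0}, {"linear": [0, 0, 0], "turn": 0}, {"linear": [0, 0, 0], "turn": 0}]}}

```text
t: 18.35
ee_pos: [584.6, -29.9, 17.1]
orientation: [-2.2, -2.242, 0.002]
ft_force: [-6.3, -4.7, -3.2]
width: 60.0
grasp_force: 30.0
```

Request:
{"api": "arm_command", "payload": {"series": [{"linear": [0.0003, 0.0002, 0.0002], "turn": 0}, {"linear": [0.0002, 0, 0.0001], "turn": 0}, {"linear": [0, 0, 0], "turn": 0}, {"linear": [0, 0, 0], "turn": 0}, {"linear": [0, 0, 0], "turn": 0}]}}

```text
t: 18.85
ee_pos: [584.6, -29.9, 17.1]
orientation: [-2.2, -2.243, 0.003]
ft_force: [-6.9, -6.8, -0.0]
width: 59.5
grasp_force: 30.0
```

Forces are about 7 N on each rail with the weight resting on the stage. I'll add a little margin in y, then hand in.

Request:
{"api": "arm_command", "payload": {"series": [{"linear": [0.0003, 0, 0], "turn": 0}, {"linear": [0, 0.0002, 0], "turn": 0}, {"linear": [0, 0, 0], "turn": 0}, {"linear": [0, 0, 0], "turn": 0}, {"linear": [0, 0, 0], "turn": 0}]}}

```text
t: 19.35
ee_pos: [584.7, -29.9, 17.2]
orientation: [-2.2, -2.243, 0.003]
ft_force: [-9.5, -9.1, 0.1]
width: 59.6
grasp_force: 30.0
```

```bash
python3 -c "
from workcell import ctrl
o=ctrl.get_obs();print(o['ft_force'],o['orientation'])
print(ctrl.close_job())"
```

```text
[-9.51763293 -9.11837534  0.13864937] [-2.19969672 -2.24272157  0.00349397]
the job is handed in; nothing more can be done
None
```

I handed the job in at about 19.4 s: the cover is pressed flush, and the cassette is flat and square in the corner, still gripped and pushing about 9 N toward each rail by the wrist force. `close_job()` returned no verdict, and I had no pictures left to check the final pose by eye.

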